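# Feed a dessert jar into the date stamper with the push stick

## Robot

A 6-joint arm with a two-finger parallel gripper is mounted at the origin on the work surface. World frame = base frame: x ahead of the robot, y to its left, z up, the work surface at z = 0. Lengths are in m, angles in degrees, forces in N, time in s.
With the tool pointing down it reaches from about 0.35 to 0.875 m from the base axis. Payload 4.2 kg.
Tool frame: the origin (TCP) lies at the very end of the fingers, on their centre line; the grasp point (between the pads) lies 19 mm behind it (r.hold_point_z is the distance from the TCP to the grasp point, in m); z points along the fingers, y is the line along which they close (so a half turn about z gives the same grasp; the last joint's range is limited). The gripper opens to 87 mm and grips with 3 to 60 N. Pads are 19 mm wide; open, the fingers measure 117 mm over their backs; the gripper's body (75 mm by 190 mm) begins 51 mm behind the grasp point.
Start: joints at [-58.35, 22.042, 0.453, 0, -68.411, -14.817], TCP at [0.181, -0.598, 0.223] pointing down, gripper open.
Joint ranges: [-179.83, 179.83], [-69.29, 118.12], [-61.27, 80.66], [-181.25, 117.63], [-171.15, -9.14], [-177.46, 177.46]. Speed limits (degrees/s): [159.86, 159.86, 180, 180, 180, 180].

## Interface

Orientations are given as [roll, pitch, yaw] about the fixed x, y, z axes, in that order (R = Rz(yaw) Ry(pitch) Rx(roll)).
In Python, from workcell import r gives the robot as it stands.
- The arm moves only by the tool jog_arm, never from a script. Its argument "commands" is a list of rows, each an object of numbers: "dx", "dy", "dz": the shift along the tool's x, y, z in cm; "rx", "ry", "rz": the turn, a rotation vector about the tool's x, y, z in rad. A call has 1 to 20 rows; each row is the pose to reach, as a shift and turn from the pose commanded when the call began, along the tool's axes at that moment; what a row does not reach only later rows make up. A row lasts 1/12 s, in which the tool goes at most 41.7 mm and 7.16 degrees, less where a joint would pass 70% of its speed; a pose out of reach is approached as far as the arm can. A call with a gripper value outside its range is refused whole. "claw" is the opening, from 0 (shut) to 1 (fully open), set as the call begins (left out, the last holds). The fingers move at their own pace and stop on an object; "force" is the grip in N (left out, the last holds). Time passes only in rows, so rows that repeat a pose let the fingers close. It gives the time, the measured TCP pose, the force, the opening and the grip force at its end, in the units of the state.
- r.state(): the state, without advancing time (a new reading comes with each control period).
- r.get_image(name): name is "scene" or "top" or "wrist"; returns a dict with "color" (420x560x3 uint8, red, green, blue), "camera_matrix" (3x3 intrinsics, pixels), "view" (4x4, takes a point from world to camera coordinates). Camera axes: x right, y up, looking along -z (the intrinsics and any distortion apply to the point x, -y, -z); pixel columns grow to the right and rows downward; lengths in m; the calibration is good to about 2 mm. A picture is of the moment at which its call begins. There is no depth.
- r.close_job(): hands the job in; it is judged then, once.
The state is a dict: "t": time; "joint_positions": joint angles; "joint_vel": joint speeds; "joint_torque": joint torques, N m; "tool_pos": TCP position; "tcp_rot": TCP orientation; "wrist_force": force on the tool from outside, world axes, zero at the start; "torque": the same for the moment, N m; "grip_width": finger opening in m; "finger_force": force on a finger pad.
Only numpy, scipy, OpenCV 4.12 (cv2) and the standard library are available. Lean on these libraries where they do the work, as an engineer would, in place of code of your own. Each camera call takes 0.05 s, during which the arm holds its last target. There are 200 camera calls.

## Task

Stand the orange-lidded dessert jar on the steel infeed plate in front of the date stamper's guide lane, then take the blue push stick and use it to feed the jar down the lane, past the sprung rollers, fully home against the yellow stop. Keep the jar lightly but definitely pressed against the stop with the stick for a good second (about 12 N; the glass must never be shoved with 18 N or more), and only the stick may touch the jar once it is in the lane. Finally draw the stick out and lay it flat on the red table, clear of the steel plate, with the jar left home and everything else left where it was.

Things in the scene. Friction and masses are not known exactly. Their poses are not given: they have to be found in the camera images.
- jar: The jar to stamp: a small upright glass of cream with an ORANGE lid, 56 mm diameter, 55 mm high, about 160 g (varies); the only orange-lidded one. Starts on the red table in one of three places in a row, white-lidded jars in the others. Origin: centre of its underside, z up.
- stick: Blue plastic push stick, about 140 g, lying on the red table. A bar 235 mm long (x from -120 to +115 mm), 18 mm wide (y), 28 mm high (z 0 to 28 mm), with a pusher block at its +x end 36 mm wide, 36 mm high and 12 mm thick, whose flat front face is at x = +125 mm. Origin: middle of the bar's underside, close to the centre of mass; x axis along the bar towards the pusher face, z up.
- lane: Guide lane of the date stamper, fixed. Origin: lane's centreline at its mouth, table height; x = feed direction, y left, z up. Straight walls 60 mm apart, top at z = 40 mm, run from the mouth to the stop. The floor, a steel plate 120 mm wide, top at z = 10 mm, spans x -110 to +136 mm. Machine body 140 mm wide, 180 mm high from x = 134 mm on. A jar that is home has its centre at x = 76 to 92 mm, as the stop is set.
- infeed (a point): Point on top of the open infeed plate, on the lane's centreline, 58 mm before the mouth: a good place to stand the jar. The plate is clear from 110 to 32 mm before the mouth; then flared walls, top at z = 40 mm, narrow from 88 to 60 mm apart at the mouth.
- guard (a point): Middle of the underside of the first of two steel guard hoops over the lane, 75 mm above the table; they stand 10 and 40 mm past the mouth. A jar on the plate reaches 65 mm and passes below; fingers do not.
- rollers (a point): Point on the lane's floor midway between two white sprung rollers, 60 mm past the mouth, 12 mm diameter, 50 mm clear between them. They yield sideways: the jar needs a push rising to roughly 8 to 12 N to squeeze through while its centre goes from 46 to 74 mm past the mouth, then runs free (1 to 3 N) to the stop.
- pocket (a point): Point on the lane's floor, on its centreline, 104 mm past the mouth: the nearest place where the face of the yellow end stop (50 mm wide, 34 mm high) can stand. The stop is clamped by its thumbscrew 0 to 16 mm beyond this point, differently each time and not measured: find it by feel. Hard contact: each millimetre too far adds about 3 N on a soft arm, up to 20 N on a stiff one.
- jar_b: White-lidded jar, same size as the orange one; leave alone. Origin: centre of its underside.
- jar_c: White-lidded jar, as jar_b; leave alone.
- jar_d: White-lidded jar, as jar_b, standing apart on the right; leave alone.
- bowl: Steel bowl, 120 mm wide, 50 mm high; leave alone. Origin: centre of its underside.
- spatula: Spatula lying on the left; leave alone.
- shaker: Aluminium sugar shaker, 60 mm diameter, 120 mm high; leave alone. Origin: centre of its underside.
Things that resemble listed ones, but are neither listed nor needed, are in the scene too. What is shaped like the jar but pink or turquoise is not meant.

How it is judged:
By the outcome, as a careful person would: the job done as asked, in the order asked, and still so for the second after the job is handed in, with the robot touching nothing.
It also fails if it takes over 67 s, if anything falls off the work surface, if the arm or the gripper's body presses on something with over 40 N, if the wrist force passes 120 N, or if a joint passes its speed limit or range.

## Working session

There is one attempt and no reset: what is moved stays moved. The work goes in short steps, Python scripts to look and compute and a tool call to move; the robot and the scene stay as the last step left them, time stands still between calls to the robot, and variables do not carry over. Pictures are saved under pics/ and viewed, at most 10 in all, crops included, and the job is handed in when it is done.

Besides the shell and the picture viewer there is one more tool, called after "Emit:" as name([rows], argument=value, ...), one row to a line, values as JSON. jog_arm: Moves the arm, as the interface text tells. Its arguments: {"type":"object","properties":{"commands":{"type":"array","items":{"type":"object","properties":{"dx":{"type":"number"},"dy":{"type":"number"},"dz":{"type":"number"},"rx":{"type":"number"},"ry":{"type":"number"},"rz":{"type":"number"}}}},"claw":{"type":"number"},"force":{"type":"number"}},"required":["commands"]}

```bash
mkdir -p pics; ls; python3 - <<'E'
from workcell import r
import cv2,numpy as np
s=r.state();print(s)
ims=[r.get_image(n) for n in("scene","top")]
for n,i in zip(("scene","top"),ims):
    np.savez(f'{n}0.npz',**i); print(i['camera_matrix'],i['view'],[k for k in i])
    cv2.imwrite(f'pics/{n}0.png',i['color'][:,:,::-1])
E
```

```text
pics
{'t': 0.0, 'joint_positions': array([-5.83505154e+01,  2.20926862e+01,  3.77921383e-01, -3.04292789e-02,
       -6.84138252e+01, -1.48176684e+01]), 'joint_vel': array([ 0.04973253, -0.05463479,  0.14081407,  0.05234972,  0.00655671,
       -0.03587152]), 'joint_torque': array([ 4.47831471e-04, -3.90664744e+01,  1.87407285e+01,  4.21987295e+00,
        1.10830029e-02, -1.79501621e-04]), 'tool_pos': array([ 0.18082282, -0.59760944,  0.22142294]), 'tcp_rot': array([ 1.79868454e+02, -5.55699219e-03, -1.63179404e+02]), 'wrist_force': array([-0.17157113, -0.81778605, -0.21052876]), 'torque': array([-0.01427936, -0.03475007,  0.00535464]), 'finger_force': 0.0, 'grip_width': 0.08665460369792126}
[[546.43687581   0.         276.54254678]
 [  0.         546.43687581 210.82884363]
 [  0.           0.           1.        ]] [[-0.43958628  0.89806216  0.01575637  0.1329987 ]
 [-0.67810793 -0.34332383  0.64984489  0.2849426 ]
 [ 0.58901064  0.27497838  0.75990351 -2.04564794]
 [ 0.          0.          0.          1.        ]] ['color', 'camera_matrix', 'view']
[[390.45289672   0.         280.11141396]
 [  0.         390.45289672 210.44517948]
 [  0.           0.           1.        ]] [[-0.0266601  -0.99964138  0.00252002  0.07623769]
 [ 0.9961618  -0.02635688  0.08346847 -0.47147594]
 [-0.08337212  0.00473563  0.99650723 -1.06428765]
 [ 0.          0.          0.          1.        ]] ['color', 'camera_matrix', 'view']
```

View pics/scene0.png

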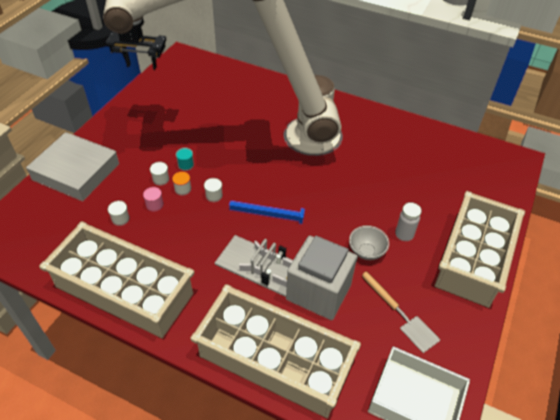

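View pics/top0.png

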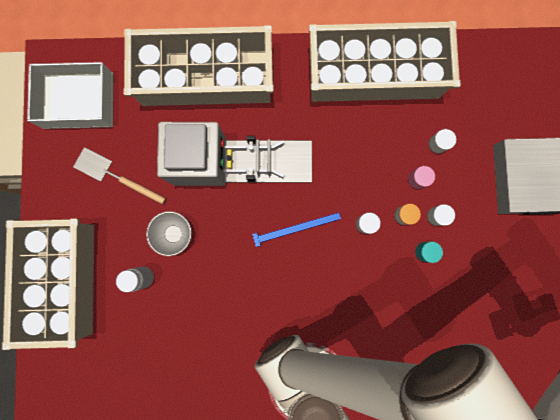

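The top view shows a row of three jars: white (369,223), orange (409,214) and white (444,215). White jar_d stands apart at (445,139). Decoys are pink (424,176) and turquoise (431,252). The orange one at (409,214), which is scene (181,183), fits the description. The stick runs from (340,216) to its pusher at (255,240). The lane has its mouth to the right and feeds left (+y) towards the machine at (190,150).

```bash
cat > h.py <<'E'
import numpy as np,cv2
def load(n): return dict(np.load(n))
def ray(im,uv):
    K,V=im['camera_matrix'],im['view']
    d=np.linalg.inv(K)@[uv[0],uv[1],1]; d=np.array([d[0],-d[1],-d[2]])
    R=V[:3,:3]; return -R.T@V[:3,3], R.T@d
def plane(im,uv,z):
    o,d=ray(im,uv); return o+d*(z-o[2])/d[2]
def proj(im,p):
    c=im['view'][:3,:3]@p+im['view'][:3,3]; q=im['camera_matrix']@[c[0],-c[1],-c[2]]; return q[:2]/q[2]
def tri(a,ua,b,ub):
    A=[];B=[]
    for im,u in((a,ua),(b,ub)):
        o,d=ray(im,u); d=d/np.linalg.norm(d); P=np.eye(3)-np.outer(d,d); A.append(P);B.append(P@o)
    x=np.linalg.lstsq(np.vstack(A),np.hstack(B),rcond=None)[0]
    return x, max(np.linalg.norm(P@x-b) for P,b in zip(A,B))
def blobs(im,lo,hi,amin=20):
    h=cv2.cvtColor(im['color'],cv2.COLOR_RGB2HSV); m=cv2.inRange(h,lo,hi)
    n,_,s,c=cv2.connectedComponentsWithStats(m); return m,[(c[i].round(2),s[i].tolist()) for i in range(1,n) if s[i][4]>=amin]
E
python3 - <<'E'
from h import *
T,S=load('top0.npz'),load('scene0.npz')
for n,im in(('top',T),('scene',S)):
    print(n,'orange',[b for b in blobs(im,(8,170,150),(20,255,255))[1] if b[1][4]<1500][:12])
    m,bl=blobs(im,(105,120,60),(125,255,255)); print('blue',bl)
    m,bl=blobs(im,(22,150,100),(35,255,255),5); print('yellow',bl)
    x0,y0,x1,y1=(150,115,460,250) if n=='top' else (150,140,365,310)
    c=cv2.cvtColor(im['color'],cv2.COLOR_RGB2BGR)[y0:y1,x0:x1]; f=800/(x1-x0) if n=='top' else 600/(y1-y0)*.95
    cv2.imwrite(f'pics/c_{n}.png',cv2.resize(c,None,fx=f,fy=f,interpolation=cv2.INTER_CUBIC)); print(f)
E
```

```text
top orange []
blue [(array([294.76, 228.3 ]), [253, 213, 87, 33, 595])]
yellow [(array([229.45, 152.23]), [228, 149, 4, 7, 22]), (array([229.31, 163.31]), [228, 160, 4, 8, 26])]
2.5806451612903225
scene orange [(array([517.82, 126.56]), [510, 121, 17, 12, 141]), (array([180.6 , 177.53]), [172, 171, 18, 14, 197]), (array([ 45.02, 314.88]), [32, 302, 29, 30, 457])]
blue [(array([512.42,  71.68]), [491, 40, 44, 65, 1399]), (array([103.91,  74.67]), [70, 47, 70, 68, 2549]), (array([267.28, 210.69]), [230, 201, 74, 22, 621])]
yellow []
3.352941176470588
```

View pics/c_top.png

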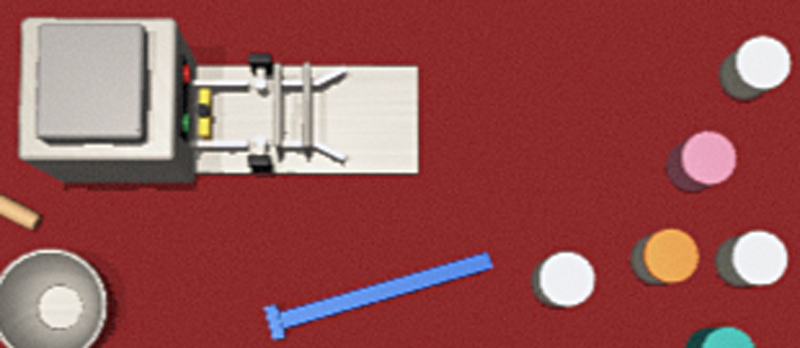

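View pics/c_scene.png

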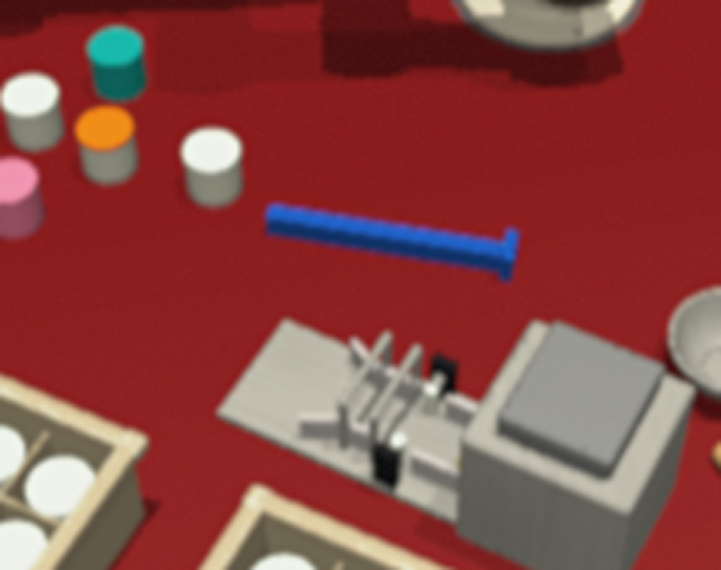

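The top crop confirms the only orange-lidded jar at crop (670,255), with white neighbours at (566,279) and (759,258). The plate's open edge is at crop x=418, y 66–173. The yellow stop is at (204,112). The scene crop agrees: the orange lid is at (105,128) and the plate's near corners are at (286,319) and (218,411).

```bash
python3 - <<'E'
from h import *
T,S=load('top0.npz'),load('scene0.npz')
print('cams',ray(T,(280,210))[0],ray(S,(280,210))[0])
ot=[b for b in blobs(T,(8,90,120),(22,255,255))[1] if abs(b[0][0]-409)<15 and abs(b[0][1]-214)<15]; print(ot)
x,e=tri(T,ot[0][0],S,(180.6,177.53)); print('lid tri',x,e,'plane.055',plane(T,ot[0][0],.055),plane(S,(180.6,177.53),.055))
for n,uv in(('left w',(369.3,223.1)),('right w',(444.2,215)),('pink',(424.4,176.3)),('turq',(431.5,252))): print(n,plane(T,uv,.055).round(3))
# plate corners
ct=[(150+418/2.5806,115+66/2.5806),(150+418/2.5806,115+173/2.5806)]
cs=[(150+218/3.353,140+411/3.353),(150+286/3.353,140+319/3.353)]
for a,b in zip(ct,cs): print('plate',tri(T,a,S,b),plane(T,a,.01))
h=cv2.cvtColor(T['color'],cv2.COLOR_RGB2HSV); m=cv2.inRange(h,(0,0,130),(180,90,255)); 
sub=m.copy(); sub[:,:285]=0; sub[:,330:]=0; sub[:130]=0; sub[195:]=0
c=max(cv2.findContours(sub,0,1)[0],key=cv2.contourArea); rr=cv2.minAreaRect(c); print('plate rect',rr,[plane(T,p,.01)[:2].round(4) for p in cv2.boxPoints(rr)])
# yellow, machine front
print('yellow',[plane(T,u,.044) for u in((229.45,152.23),(229.3,163.3))])
# stick
for n,im in(('T',T),('S',S)):
    m,bl=blobs(im,(105,120,60),(125,255,255)); m[:190]=0
    c=max(cv2.findContours(m,0,1)[0],key=cv2.contourArea)
    pts=c[:,0].astype(float); lo=pts[pts[:,0]>pts[:,0].max()-3] if n=='T' else pts[pts[:,0]<pts[:,0].min()+3]
    print(n,'ends',pts[pts[:,0].argmin()],pts[pts[:,0].argmax()],lo.tolist())
    if n=='T':
        ys,xs=np.nonzero(m); P=np.array([plane(im,u,.028)[:2] for u in zip(xs,ys)])
        k=(xs>265)&(xs<335); l=cv2.fitLine(P[k].astype(np.float32),cv2.DIST_HUBER,0,.001,.001).ravel(); d=l[:2]*np.sign(l[1]); 
        t=(P-l[2:])@d; w=(P-l[2:])@[-d[1],d[0]]
        print('dir',d,np.degrees(np.arctan2(d[1],d[0])),'ends',l[2:]+d*t.min(),l[2:]+d*t.max(),t.max()-t.min(),'w',[(round(a,2),np.round([w[(t>a)&(t<a+.02)].min(),w[(t>a)&(t<a+.02)].max()],4)) for a in np.arange(t.min(),t.max()-.02,.03)])
E
```

```text
cams [0.38296692 0.06882378 1.09973159] [1.45659465 0.54089544 1.36723098]
[(array([409.4 , 213.74]), [399, 203, 22, 22, 368])]
lid tri [ 0.45227162 -0.28293415  0.05437581] 0.0002536896196458552 plane.055 [ 0.45231485 -0.28297819  0.055     ] [ 0.45273232 -0.28226464  0.055     ]
left w [ 0.43  -0.174  0.055]
right w [ 0.446 -0.376  0.055]
pink [ 0.553 -0.329  0.055]
turq [ 0.349 -0.336  0.055]
plate (array([ 0.67113192, -0.0301132 ,  0.00561657]), np.float64(0.002738218389462089)) [ 0.67107177 -0.03226567  0.01      ]
plate (array([ 0.55162681, -0.02606522,  0.00605252]), np.float64(0.0027517051265339644)) [ 0.55207808 -0.02828064  0.01      ]
plate rect ((297.9999694824219, 160.49998474121094), (25.999996185302734, 40.99999237060547), 0.0) [array([0.557 , 0.0477]), array([0.6747, 0.0444]), array([ 0.6728, -0.0295]), array([ 0.5551, -0.0256])]
yellow [array([0.63537954, 0.19863438, 0.044     ]), array([0.60456785, 0.19953331, 0.044     ])]
T ends [253. 234.] [339. 218.] [[337.0, 219.0], [338.0, 219.0], [339.0, 218.0], [339.0, 217.0], [339.0, 216.0], [339.0, 215.0], [338.0, 214.0], [338.0, 213.0], [337.0, 213.0]]
dir [-0.25549796  0.9668096 ] 104.80309 ends [ 0.45479828 -0.09824351] [0.39259915 0.13711931] 0.2434427859575746 w [(np.float64(-0.11), array([-0.0086,  0.0091])), (np.float64(-0.08), array([-0.0084,  0.0089])), (np.float64(-0.05), array([-0.0082,  0.0087])), (np.float64(-0.02), array([-0.0085,  0.0085])), (np.float64(0.01), array([-0.0086,  0.0082])), (np.float64(0.04), array([-0.0085,  0.0084])), (np.float64(0.07), array([-0.0087,  0.0082])), (np.float64(0.1), array([-0.0089,  0.0084]))]
S ends [230. 202.] [303. 216.] [[231.0, 201.0], [230.0, 202.0], [230.0, 203.0], [230.0, 204.0], [230.0, 205.0], [230.0, 206.0], [230.0, 207.0], [230.0, 208.0], [231.0, 208.0], [232.0, 209.0], [232.0, 201.0]]
```

```bash
cat > go.py <<'E'
# plan a jog: go.py x y z yaw [tilt-free, tool down]; keeps commanded pose in cmd.npy
import sys,os,numpy as np
from scipy.spatial.transform import Rotation as R
def plan(x,y,z,yaw):
    c=np.load('cmd.npy') if os.path.exists('cmd.npy') else np.array([.181,-.598,.223,-163.167])
    Rc=R.from_euler('xyz',[180,0,c[3]],degrees=True)
    d=np.round(Rc.inv().apply(np.array([x,y,z])-c[:3])*100,2)
    rz=round(float(np.radians(-(yaw-c[3]))),3)
    n=np.r_[c[:3]+Rc.apply(d/100),c[3]-np.degrees(rz)]
    np.save('cmd.npy',n); print('dx dy dz',d,'rz',rz,'cmd',n.round(4),'rows>=',max(np.linalg.norm(d)/4.17,abs(rz)/.125))
if __name__=='__main__': plan(*map(float,sys.argv[1:5]))
E
python3 go.py 0.4523 -0.2827 0.16 -92.1
```

```text
dx dy dz [-35.1   22.32   6.3 ] rz -1.24 cmd [  0.4523  -0.2827   0.16   -92.1202] rows>= 10.088721891512083
```

Emit:
jog_arm([
  {"dx":-35.1,"dy":22.32,"dz":6.3,"rz":-1.24},
  {"dx":-35.1,"dy":22.32,"dz":6.3,"rz":-1.24},
  {"dx":-35.1,"dy":22.32,"dz":6.3,"rz":-1.24},
  {"dx":-35.1,"dy":22.32,"dz":6.3,"rz":-1.24},
  {"dx":-35.1,"dy":22.32,"dz":6.3,"rz":-1.24},
  {"dx":-35.1,"dy":22.32,"dz":6.3,"rz":-1.24},
  {"dx":-35.1,"dy":22.32,"dz":6.3,"rz":-1.24},
  {"dx":-35.1,"dy":22.32,"dz":6.3,"rz":-1.24},
  {"dx":-35.1,"dy":22.32,"dz":6.3,"rz":-1.24},
  {"dx":-35.1,"dy":22.32,"dz":6.3,"rz":-1.24},
  {"dx":-35.1,"dy":22.32,"dz":6.3,"rz":-1.24},
  {"dx":-35.1,"dy":22.32,"dz":6.3,"rz":-1.24},
  {"dx":-35.1,"dy":22.32,"dz":6.3,"rz":-1.24},
  {"dx":-35.1,"dy":22.32,"dz":6.3,"rz":-1.24},
], claw=0.95)

```text
invalid input at $.commands[0]: expected keys dx, dy, dz, rx, ry, rz
```

```bash
python3 - <<'E'
from workcell import r
from h import *
s=r.state();print(s['t'],s['tool_pos'],s['tcp_rot'],s['joint_positions'],s['wrist_force'])
im=r.get_image('wrist');np.savez('w1.npz',**im)
print('cam',ray(im,(0,0))[0]); b=blobs(im,(8,90,120),(22,255,255),200)[1];print(b,[plane(im,x[0],.055) for x in b])
cv2.imwrite('pics/w1.png',im['color'][:,:,::-1])
E
python3 go.py 0.4523 -0.2827 0.019 -92.12
```

```text
0.1 [ 0.18083719 -0.59768937  0.22157129] [ 1.79885913e+02 -6.13466880e-03 -1.63176811e+02] [-5.83507800e+01  2.20858723e+01  3.87082424e-01 -2.50174821e-02
 -6.84130707e+01 -1.48168099e+01] [-0.40627765 -0.29498553 -0.73233959]
cam [ 0.10170403 -0.62082587  0.38374172]
[(array([52.55, 86.54]), [0, 0, 111, 189, 16229]), (array([ 80.71, 315.01]), [68, 285, 33, 61, 944]), (array([463.96, 314.97]), [444, 285, 34, 61, 928]), (array([412.1 , 370.94]), [244, 358, 316, 23, 5911])] [array([ 0.14670425, -0.81039284,  0.055     ]), array([ 0.37429139, -0.75487548,  0.055     ]), array([ 0.25406174, -0.35702358,  0.055     ]), array([ 0.33881294, -0.38104554,  0.055     ])]
dx dy dz [-0.   0.  14.1] rz -0.0 cmd [ 4.52300e-01 -2.82700e-01  1.90000e-02 -9.21202e+01] rows>= 3.381294964028777
```

View pics/w1.png

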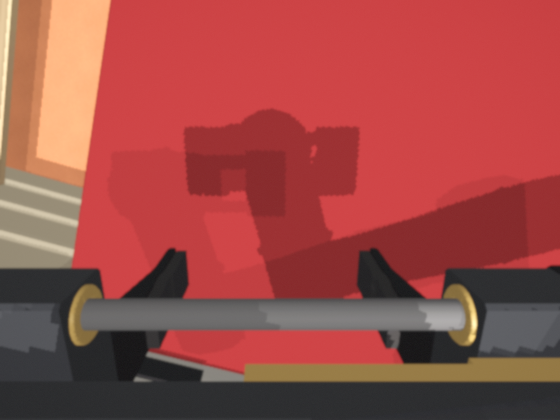

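The call was refused because every row needs all six keys, so the arm hasn't moved. This wrist picture only shows bare table and the fingers at (175,290) and (375,290). I'll send the move again.

Emit:
jog_arm([
  {"dx":-35.1,"dy":22.32,"dz":6.3,"rx":0,"ry":0,"rz":-1.24},
  {"dx":-35.1,"dy":22.32,"dz":6.3,"rx":0,"ry":0,"rz":-1.24},
  {"dx":-35.1,"dy":22.32,"dz":6.3,"rx":0,"ry":0,"rz":-1.24},
  {"dx":-35.1,"dy":22.32,"dz":6.3,"rx":0,"ry":0,"rz":-1.24},
  {"dx":-35.1,"dy":22.32,"dz":6.3,"rx":0,"ry":0,"rz":-1.24},
  {"dx":-35.1,"dy":22.32,"dz":6.3,"rx":0,"ry":0,"rz":-1.24},
  {"dx":-35.1,"dy":22.32,"dz":6.3,"rx":0,"ry":0,"rz":-1.24},
  {"dx":-35.1,"dy":22.32,"dz":6.3,"rx":0,"ry":0,"rz":-1.24},
  {"dx":-35.1,"dy":22.32,"dz":6.3,"rx":0,"ry":0,"rz":-1.24},
  {"dx":-35.1,"dy":22.32,"dz":6.3,"rx":0,"ry":0,"rz":-1.24},
  {"dx":-35.1,"dy":22.32,"dz":6.3,"rx":0,"ry":0,"rz":-1.24},
  {"dx":-35.1,"dy":22.32,"dz":6.3,"rx":0,"ry":0,"rz":-1.24},
  {"dx":-35.1,"dy":22.32,"dz":6.3,"rx":0,"ry":0,"rz":-1.24},
  {"dx":-35.1,"dy":22.32,"dz":6.3,"rx":0,"ry":0,"rz":-1.24},
], claw=0.95)

```text
t: 1.32
tool_pos: [0.4517, -0.2836, 0.1596]
tcp_rot: [180.0, 0.0, -92.2]
wrist_force: [-0.2, 0.2, 0.2]
grip_width: 0.0825
finger_force: 0.0
```

```bash
python3 - <<'E'
from workcell import r
from h import *
np.save('cmd.npy',[.4523,-.2827,.16,-92.1202])
s=r.state();print(s['t'],s['tool_pos'],s['tcp_rot'],s['joint_positions'],s['wrist_force'],s['grip_width'])
im=r.get_image('wrist');np.savez('w1.npz',**im)
print('cam',ray(im,(0,0))[0]); b=blobs(im,(8,90,120),(22,255,255),200)[1];print(b,[plane(im,x[0],.055) for x in b])
E
python3 go.py 0.4523 -0.2827 0.019 -92.12
```

```text
1.3167 [ 0.45165298 -0.28357951  0.15957889] [ 1.79982069e+02  1.19928422e-03 -9.22118390e+01] [-1.46856232e+01  1.64099629e+01 -1.76864034e+01  3.26226308e-03
 -5.59214006e+01  1.24719560e+01] [-0.15065213  0.17037226  0.18805798] 0.08250061012191293
cam [ 0.44761464 -0.36450122  0.3217462 ]
[(array([270.56, 205.63]), [235, 171, 72, 70, 3882]), (array([ 84.05, 316.51]), [78, 287, 18, 58, 403]), (array([459.77, 314.67]), [449, 287, 19, 58, 456]), (array([404.76, 371.08]), [234, 359, 326, 22, 5865])] [array([ 0.45174885, -0.28472719,  0.055     ]), array([ 0.61992424, -0.18920157,  0.055     ]), array([ 0.28925183, -0.17817661,  0.055     ]), array([ 0.33321003, -0.11916594,  0.055     ])]
dx dy dz [ 0.  -0.  14.1] rz -0.0 cmd [ 4.52300e-01 -2.82700e-01  1.90000e-02 -9.21202e+01] rows>= 3.381294964028777
```

The wrist view puts the orange lid at (0.452,-0.285), at z 0.055, which agrees with the two-view result within 2 mm. Descending.

Emit:
jog_arm([
  {"dx":0,"dy":0,"dz":4,"rx":0,"ry":0,"rz":0},
  {"dx":0,"dy":0,"dz":8,"rx":0,"ry":0,"rz":0},
  {"dx":0,"dy":0,"dz":11,"rx":0,"ry":0,"rz":0},
  {"dx":0,"dy":0,"dz":13,"rx":0,"ry":0,"rz":0},
  {"dx":0,"dy":0,"dz":14.1,"rx":0,"ry":0,"rz":0},
  {"dx":0,"dy":0,"dz":14.1,"rx":0,"ry":0,"rz":0},
  {"dx":0,"dy":0,"dz":14.1,"rx":0,"ry":0,"rz":0},
])

```text
t: 1.95
tool_pos: [0.4517, -0.284, 0.0185]
tcp_rot: [179.9, -0.0, -92.2]
wrist_force: [0.4, -0.2, 0.3]
grip_width: 0.0826
finger_force: 0.0
```

Emit:
jog_arm([
  {"dx":0,"dy":0,"dz":0,"rx":0,"ry":0,"rz":0},
  {"dx":0,"dy":0,"dz":0,"rx":0,"ry":0,"rz":0},
  {"dx":0,"dy":0,"dz":0,"rx":0,"ry":0,"rz":0},
  {"dx":0,"dy":0,"dz":0,"rx":0,"ry":0,"rz":0},
  {"dx":0,"dy":0,"dz":0,"rx":0,"ry":0,"rz":0},
  {"dx":0,"dy":0,"dz":0,"rx":0,"ry":0,"rz":0},
  {"dx":0,"dy":0,"dz":0,"rx":0,"ry":0,"rz":0},
  {"dx":0,"dy":0,"dz":0,"rx":0,"ry":0,"rz":0},
], claw=0.5, force=15)

```text
t: 2.62
tool_pos: [0.4527, -0.283, 0.0191]
tcp_rot: [-179.9, -0.0, -92.1]
wrist_force: [-0.6, 0.3, 4.9]
grip_width: 0.0559
finger_force: 15.0
```

```bash
python3 go.py 0.4523 -0.2827 0.14 -92.12; python3 go.py 0.6135 0.0217 0.14 -92.12
```

```text
dx dy dz [ -0.    0.  -12.1] rz -0.0 cmd [  0.4523  -0.2827   0.14   -92.1202] rows>= 2.9016786570743407
dx dy dz [-31.02 -14.98  -0.  ] rz -0.0 cmd [ 6.13500e-01  2.17000e-02  1.40000e-01 -9.21202e+01] rows>= 8.26082806727082
```

Emit:
jog_arm([
  {"dx":0,"dy":0,"dz":-3,"rx":0,"ry":0,"rz":0},
  {"dx":0,"dy":0,"dz":-6,"rx":0,"ry":0,"rz":0},
  {"dx":0,"dy":0,"dz":-9,"rx":0,"ry":0,"rz":0},
  {"dx":-1,"dy":-0.5,"dz":-12.1,"rx":0,"ry":0,"rz":0},
  {"dx":-4,"dy":-1.9,"dz":-12.1,"rx":0,"ry":0,"rz":0},
  {"dx":-7,"dy":-3.4,"dz":-12.1,"rx":0,"ry":0,"rz":0},
  {"dx":-10,"dy":-4.8,"dz":-12.1,"rx":0,"ry":0,"rz":0},
  {"dx":-13,"dy":-6.3,"dz":-12.1,"rx":0,"ry":0,"rz":0},
  {"dx":-16,"dy":-7.7,"dz":-12.1,"rx":0,"ry":0,"rz":0},
  {"dx":-19,"dy":-9.2,"dz":-12.1,"rx":0,"ry":0,"rz":0},
  {"dx":-22,"dy":-10.6,"dz":-12.1,"rx":0,"ry":0,"rz":0},
  {"dx":-25,"dy":-12.1,"dz":-12.1,"rx":0,"ry":0,"rz":0},
  {"dx":-28,"dy":-13.5,"dz":-12.1,"rx":0,"ry":0,"rz":0},
  {"dx":-30,"dy":-14.5,"dz":-12.1,"rx":0,"ry":0,"rz":0},
  {"dx":-31.02,"dy":-14.98,"dz":-12.1,"rx":0,"ry":0,"rz":0},
  {"dx":-31.02,"dy":-14.98,"dz":-12.1,"rx":0,"ry":0,"rz":0},
  {"dx":-31.02,"dy":-14.98,"dz":-12.1,"rx":0,"ry":0,"rz":0},
])

```text
t: 4.03
tool_pos: [0.6126, 0.0216, 0.1384]
tcp_rot: [179.8, -0.0, -92.1]
wrist_force: [-0.2, -0.5, -1.9]
grip_width: 0.0558
finger_force: 15.0
```

```bash
python3 - <<'E'
from workcell import r
from h import *
s=r.state();print(s['t'],s['tool_pos'],s['tcp_rot'],s['wrist_force'],s['grip_width'])
for n in('wrist','scene'):
    im=r.get_image(n);np.savez(n+'2.npz',**im)
    cv2.imwrite(f'pics/{n}2.png',im['color'][:,:,::-1])
W=load('wrist2.npz');print('cam',ray(W,(0,0))[0])
for x in(-110,-58,-32,0,10,40,60,104): print(x,proj(W,np.array([.6156,.0796,.01])+x/1000*np.array([.0367,.9993,0])).round(0))
E
```

```text
4.0333 [0.61258462 0.02157383 0.13841204] [ 1.79844684e+02 -2.79416861e-02 -9.20975507e+01] [-0.1709471  -0.54105976 -1.8813601 ] 0.055782172197613264
cam [ 0.60910737 -0.05930998  0.3006224 ]
-110 [269. 138.]
-58 [269. 199.]
-32 [270. 228.]
0 [270. 261.]
10 [270. 270.]
40 [270. 299.]
60 [270. 318.]
104 [270. 356.]
```

View pics/wrist2.png

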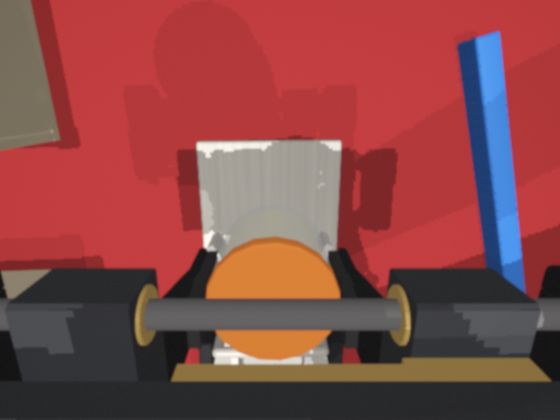

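The wrist view shows the plate's near corners at (197,142) and (341,142). Their midpoint is column 269, exactly on my projected centreline, and the plate edge is within 3 px of prediction. The jar is held upright above it. Setting it down.

```bash
python3 - <<'E'
from h import *
W=load('wrist2.npz')
h=cv2.cvtColor(W['color'],cv2.COLOR_RGB2HSV); m=cv2.inRange(h,(0,0,90),(180,80,255))
rows=[(v,np.nonzero(m[v,190:350])[0]+190) for v in range(150,200,6)]
for v,c in rows: print(v,c.min(),c.max(),plane(W,(c.min(),v),.01)[:2].round(4),plane(W,(c.max()+1,v),.01)[:2].round(4))
col=[(u,np.nonzero(m[120:200,u])[0].min()+120) for u in range(205,340,15)]
for p in col: print(p,plane(W,p,.01)[:2].round(4))
E
python3 go.py 0.6142 0.0217 0.031 -92.12
```

```text
150 196 341 [ 0.6724 -0.0227] [ 0.5519 -0.0183]
156 197 340 [ 0.6721 -0.0177] [ 0.5526 -0.0133]
162 197 340 [ 0.6726 -0.0127] [ 0.5525 -0.0083]
168 198 340 [ 0.6723 -0.0077] [ 0.5524 -0.0033]
174 198 339 [ 0.6728 -0.0026] [0.5532 0.0018]
180 199 339 [0.6724 0.0026] [0.5531 0.007 ]
186 199 339 [0.6729 0.0078] [0.5529 0.0122]
192 199 338 [0.6735 0.013 ] [0.5537 0.0175]
198 200 338 [0.6731 0.0184] [0.5536 0.0228]
(205, np.int64(141)) [ 0.6643 -0.0297]
(220, np.int64(141)) [ 0.6521 -0.0293]
(235, np.int64(141)) [ 0.6398 -0.0288]
(250, np.int64(140)) [ 0.6275 -0.0292]
(265, np.int64(140)) [ 0.6152 -0.0287]
(280, np.int64(140)) [ 0.6029 -0.0283]
(295, np.int64(140)) [ 0.5906 -0.0278]
(310, np.int64(140)) [ 0.5783 -0.0274]
(325, np.int64(140)) [ 0.566 -0.027]
dx dy dz [ 0.   -0.07 10.9 ] rz -0.0 cmd [ 6.14200e-01  2.17000e-02  3.10000e-02 -9.21202e+01] rows>= 2.6139627741785936
```

Emit:
jog_arm([
  {"dx":0,"dy":-0.07,"dz":3,"rx":0,"ry":0,"rz":0},
  {"dx":0,"dy":-0.07,"dz":6,"rx":0,"ry":0,"rz":0},
  {"dx":0,"dy":-0.07,"dz":8.5,"rx":0,"ry":0,"rz":0},
  {"dx":0,"dy":-0.07,"dz":10,"rx":0,"ry":0,"rz":0},
  {"dx":0,"dy":-0.07,"dz":10.5,"rx":0,"ry":0,"rz":0},
  {"dx":0,"dy":-0.07,"dz":10.9,"rx":0,"ry":0,"rz":0},
  {"dx":0,"dy":-0.07,"dz":10.9,"rx":0,"ry":0,"rz":0},
  {"dx":0,"dy":-0.07,"dz":10.9,"rx":0,"ry":0,"rz":0},
])

```text
t: 4.8
tool_pos: [0.615, 0.0212, 0.0318]
tcp_rot: [-179.9, 0.0, -92.1]
wrist_force: [-1.0, 0.4, -1.4]
grip_width: 0.0553
finger_force: 15.0
```

Emit:
jog_arm([
  {"dx":0,"dy":0.05,"dz":0.1,"rx":0,"ry":0,"rz":0},
  {"dx":0,"dy":0.05,"dz":0.2,"rx":0,"ry":0,"rz":0},
  {"dx":0,"dy":0.05,"dz":0.2,"rx":0,"ry":0,"rz":0},
])

```text
t: 5.05
tool_pos: [0.614, 0.0217, 0.0293]
tcp_rot: [-179.9, 0.0, -92.1]
wrist_force: [0.1, -0.1, 0.2]
grip_width: 0.0557
finger_force: 15.0
```

Contact confirmed: the jar's weight has gone from the wrist reading. Releasing, rising, then moving to the stick.

Emit:
jog_arm([
  {"dx":0,"dy":0,"dz":0,"rx":0,"ry":0,"rz":0},
  {"dx":0,"dy":0,"dz":0,"rx":0,"ry":0,"rz":0},
  {"dx":0,"dy":0,"dz":0,"rx":0,"ry":0,"rz":0},
  {"dx":0,"dy":0,"dz":0,"rx":0,"ry":0,"rz":0},
  {"dx":0,"dy":0,"dz":-2,"rx":0,"ry":0,"rz":0},
  {"dx":0,"dy":0,"dz":-5,"rx":0,"ry":0,"rz":0},
  {"dx":0,"dy":0,"dz":-8,"rx":0,"ry":0,"rz":0},
  {"dx":0,"dy":0,"dz":-11.1,"rx":0,"ry":0,"rz":0},
  {"dx":0,"dy":0,"dz":-11.1,"rx":0,"ry":0,"rz":0},
], claw=0.88)

```text
t: 5.8
tool_pos: [0.6181, 0.0221, 0.1472]
tcp_rot: [-179.2, 0.1, -92.0]
wrist_force: [0.9, 0.5, 1.1]
grip_width: 0.0765
finger_force: 0.0
```

```bash
python3 - <<'E'
from h import *
np.save('cmd.npy',[.6137,.0217,.14,-92.1202])
T,W=load('top0.npz'),load('wrist2.npz')
for a,b in(((339.5,218.5),(459,44)),((338,213),(500,32)),((339,215.8),(479.5,38))): print(tri(T,a,W,b))
E
python3 go.py .4292 -.0015 .14 -75.2
```

```text
(array([ 0.44913272, -0.10282043, -0.02061171]), np.float64(0.0037360955198656814))
(array([ 0.45968662, -0.09415934,  0.05097112]), np.float64(0.002204450433507545))
(array([ 0.45422196, -0.09859407,  0.01822816]), np.float64(0.000817565684240548))
dx dy dz [ 3.   18.35  0.  ] rz -0.295 cmd [ 4.29200e-01 -1.50000e-03  1.40000e-01 -7.52179e+01] rows>= 4.458900358586226
```

Emit:
jog_arm([
  {"dx":0.5,"dy":3,"dz":0,"rx":0,"ry":0,"rz":-0.05},
  {"dx":1.1,"dy":7,"dz":0,"rx":0,"ry":0,"rz":-0.12},
  {"dx":1.8,"dy":11,"dz":0,"rx":0,"ry":0,"rz":-0.18},
  {"dx":2.5,"dy":15,"dz":0,"rx":0,"ry":0,"rz":-0.25},
  {"dx":3,"dy":18.35,"dz":0,"rx":0,"ry":0,"rz":-0.295},
  {"dx":3,"dy":18.35,"dz":0,"rx":0,"ry":0,"rz":-0.295},
  {"dx":3,"dy":18.35,"dz":0,"rx":0,"ry":0,"rz":-0.295},
  {"dx":3,"dy":18.35,"dz":0,"rx":0,"ry":0,"rz":-0.295},
])

```text
t: 6.47
tool_pos: [0.4304, -0.0013, 0.1403]
tcp_rot: [-179.8, -0.0, -75.2]
wrist_force: [0.3, -0.0, -0.2]
grip_width: 0.0766
finger_force: 0.0
```

```bash
python3 - <<'E'
from workcell import r
from h import *
s=r.state();print(s['t'],s['tool_pos'],s['tcp_rot'],s['wrist_force'])
im=r.get_image('wrist');np.savez('w3.npz',**im); T=load('top0.npz')
im2=r.get_image('top');np.savez('top3.npz',**im2)
m,b=blobs(im,(100,110,60),(128,255,255),100); print(b); m[290:]=0
ys,xs=np.nonzero(m); P=np.array([plane(im,u,.028)[:2] for u in zip(xs,ys)])
l=cv2.fitLine(P.astype(np.float32),cv2.DIST_HUBER,0,.001,.001).ravel(); d=l[:2]*np.sign(l[1]); t=(P-l[2:])@d; w=(P-l[2:])@[-d[1],d[0]]
print('dir',np.degrees(np.arctan2(d[1],d[0])),'tail',l[2:]+d*t.min(),'widths',[(round(a,3),np.round([w[abs(t-a)<.004].min(),w[abs(t-a)<.004].max()],4)) for a in np.arange(t.min()+.01,t.max(),.02)])
# point of axis at y=-.0015
print('x at y=-.0015',l[2]+d[0]*(-.0015-l[3])/d[1])
q=l[2:]+d*t.min(); 
i=np.argmin(t); print('tail px',xs[t<t.min()+.002].mean(),ys[t<t.min()+.002].mean(), 'tri',tri(im,(xs[t<t.min()+.002].mean(),ys[t<t.min()+.002].mean()),T,(339,215.8)))
b=[x for x in blobs(im2,(8,90,120),(22,255,255),100)[1]];print([(x[0],plane(im2,x[0],.065)) for x in b])
cv2.imwrite('pics/w3.png',im['color'][:,:,::-1])
E
python3 go.py .4292 -.0015 .005 -75.2
```

```text
6.4667 [ 0.43035324 -0.00132967  0.14030819] [-1.79849815e+02 -8.03869314e-03 -7.52008763e+01] [ 0.26874774 -0.03078306 -0.23324508]
[(array([273.51, 182.13]), [262, 73, 24, 226, 4829]), (array([273.24, 343.18]), [254, 330, 39, 27, 968])]
dir 104.72898 tail [ 0.45415184 -0.09844092] widths [(np.float64(-0.071), array([-0.008 ,  0.0084])), (np.float64(-0.051), array([-0.0081,  0.0086])), (np.float64(-0.031), array([-0.0083,  0.0089])), (np.float64(-0.011), array([-0.0084,  0.0083])), (np.float64(0.009), array([-0.0085,  0.0085])), (np.float64(0.029), array([-0.0086,  0.0079])), (np.float64(0.049), array([-0.0079,  0.0082])), (np.float64(0.069), array([-0.008 ,  0.0084])), (np.float64(0.089), array([-0.0081,  0.0086]))]
x at y=-.0015 0.42866746
tail px 273.6825396825397 74.07936507936508 tri (array([ 0.45383096, -0.09786132,  0.02740971]), np.float64(0.0002658024743865848))
[(array([252.36,  15.32]), array([1.0147551 , 0.12640434, 0.065     ])), (array([294.77, 157.07]), array([0.6125478, 0.0206404, 0.065    ])), (array([141.66, 189.66]), array([0.53495784, 0.43180397, 0.065     ]))]
dx dy dz [ 0.   0.  13.5] rz -0.0 cmd [ 4.29200e-01 -1.50000e-03  5.00000e-03 -7.52179e+01] rows>= 3.237410071942446
```

View pics/w3.png

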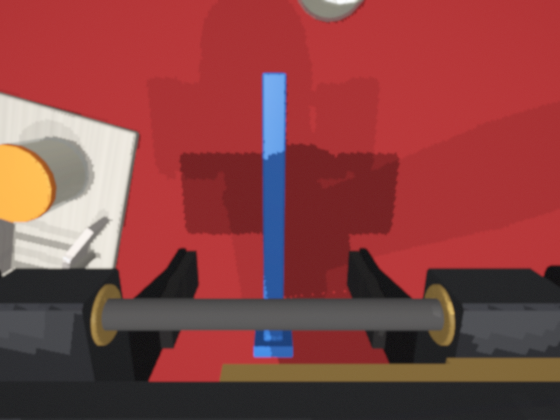

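The wrist view shows the stick between the fingers, along the tool axis. Its tail is at (274,73), z measured 0.027, and the pusher is at (273,343). The orange jar stands on the plate at (20,185). Descending and gripping.

Emit:
jog_arm([
  {"dx":0,"dy":0,"dz":4,"rx":0,"ry":0,"rz":0},
  {"dx":0,"dy":0,"dz":8,"rx":0,"ry":0,"rz":0},
  {"dx":0,"dy":0,"dz":11,"rx":0,"ry":0,"rz":0},
  {"dx":0,"dy":0,"dz":12.8,"rx":0,"ry":0,"rz":0},
  {"dx":0,"dy":0,"dz":13.5,"rx":0,"ry":0,"rz":0},
  {"dx":0,"dy":0,"dz":13.5,"rx":0,"ry":0,"rz":0},
  {"dx":0,"dy":0,"dz":13.5,"rx":0,"ry":0,"rz":0},
])

```text
t: 7.15
tool_pos: [0.4304, -0.0014, 0.0047]
tcp_rot: [-180.0, -0.0, -75.2]
wrist_force: [-0.7, 0.4, 0.4]
grip_width: 0.0763
finger_force: 0.0
```

Emit:
jog_arm([
  {"dx":0,"dy":0,"dz":0,"rx":0,"ry":0,"rz":0},
  {"dx":0,"dy":0,"dz":0,"rx":0,"ry":0,"rz":0},
  {"dx":0,"dy":0,"dz":0,"rx":0,"ry":0,"rz":0},
  {"dx":0,"dy":0,"dz":0,"rx":0,"ry":0,"rz":0},
  {"dx":0,"dy":0,"dz":0,"rx":0,"ry":0,"rz":0},
  {"dx":0,"dy":0,"dz":0,"rx":0,"ry":0,"rz":0},
  {"dx":0,"dy":0,"dz":0,"rx":0,"ry":0,"rz":0},
  {"dx":0,"dy":0,"dz":0,"rx":0,"ry":0,"rz":0},
  {"dx":0,"dy":0,"dz":0,"rx":0,"ry":0,"rz":0},
  {"dx":0,"dy":0,"dz":0,"rx":0,"ry":0,"rz":0},
], claw=0.1, force=45)

```text
t: 7.98
tool_pos: [0.4293, -0.0016, 0.0045]
tcp_rot: [-180.0, -0.0, -75.2]
wrist_force: [0.7, -0.1, -0.1]
grip_width: 0.0177
finger_force: 5.7
```

```bash
python3 go.py .4292 -.0015 .12 -75.2; python3 go.py .6066 -.178 .12 -92.1;python3 go.py .6066 -.178 .0185 -92.1
```

```text
dx dy dz [  0.    0.  -11.5] rz -0.0 cmd [ 4.29200e-01 -1.50000e-03  1.20000e-01 -7.52179e+01] rows>= 2.7577937649880098
dx dy dz [ 21.59 -12.65   0.  ] rz 0.295 cmd [  0.6066  -0.178    0.12   -92.1202] rows>= 6.000719764675003
dx dy dz [ 0.    0.   10.15] rz -0.0 cmd [ 6.06600e-01 -1.78000e-01  1.85000e-02 -9.21202e+01] rows>= 2.434052757793765
```

Emit:
jog_arm([
  {"dx":0,"dy":0,"dz":0,"rx":0,"ry":0,"rz":0},
  {"dx":0,"dy":0,"dz":-2,"rx":0,"ry":0,"rz":0},
  {"dx":0,"dy":0,"dz":-5,"rx":0,"ry":0,"rz":0},
  {"dx":0,"dy":0,"dz":-8,"rx":0,"ry":0,"rz":0},
  {"dx":0,"dy":0,"dz":-11.5,"rx":0,"ry":0,"rz":0},
  {"dx":0,"dy":0,"dz":-11.5,"rx":0,"ry":0,"rz":0},
])

```text
t: 8.48
tool_pos: [0.4333, -0.0006, 0.1253]
tcp_rot: [-179.3, -0.0, -75.1]
wrist_force: [1.4, 0.7, -1.8]
grip_width: 0.0175
finger_force: 45.0
```

Emit:
jog_arm([
  {"dx":3,"dy":-1.8,"dz":0,"rx":0,"ry":0,"rz":0.04},
  {"dx":6,"dy":-3.5,"dz":0,"rx":0,"ry":0,"rz":0.08},
  {"dx":9,"dy":-5.3,"dz":0,"rx":0,"ry":0,"rz":0.12},
  {"dx":12,"dy":-7,"dz":0,"rx":0,"ry":0,"rz":0.16},
  {"dx":15,"dy":-8.8,"dz":0,"rx":0,"ry":0,"rz":0.2},
  {"dx":18,"dy":-10.5,"dz":0,"rx":0,"ry":0,"rz":0.25},
  {"dx":20.5,"dy":-12,"dz":0,"rx":0,"ry":0,"rz":0.28},
  {"dx":21.59,"dy":-12.65,"dz":0,"rx":0,"ry":0,"rz":0.295},
  {"dx":21.59,"dy":-12.65,"dz":0,"rx":0,"ry":0,"rz":0.295},
  {"dx":21.59,"dy":-12.65,"dz":0,"rx":0,"ry":0,"rz":0.295},
  {"dx":21.59,"dy":-12.65,"dz":3,"rx":0,"ry":0,"rz":0.295},
  {"dx":21.59,"dy":-12.65,"dz":6,"rx":0,"ry":0,"rz":0.295},
  {"dx":21.59,"dy":-12.65,"dz":8.5,"rx":0,"ry":0,"rz":0.295},
  {"dx":21.59,"dy":-12.65,"dz":10.15,"rx":0,"ry":0,"rz":0.295},
  {"dx":21.59,"dy":-12.65,"dz":10.15,"rx":0,"ry":0,"rz":0.295},
  {"dx":21.59,"dy":-12.65,"dz":10.15,"rx":0,"ry":0,"rz":0.295},
])

```text
t: 9.82
tool_pos: [0.6054, -0.1773, 0.0174]
tcp_rot: [179.8, -0.0, -92.0]
wrist_force: [0.5, -0.3, -0.0]
grip_width: 0.0175
finger_force: 45.0
```

```bash
python3 - <<'E'
from workcell import r
from h import *
s=r.state();print(s['t'],s['tool_pos'],s['tcp_rot'],s['wrist_force'],s['torque'])
T=r.get_image('top');S=r.get_image('scene');np.savez('top4.npz',**T);np.savez('scene4.npz',**S)
m,b=blobs(T,(100,110,60),(128,255,255),50); print(b,[plane(T,x[0],.05) for x in b])
m[:140]=0;m[180:]=0
ys,xs=np.nonzero(m); k=(xs>200)&(xs<420); P=np.array([plane(T,u,.042)[:2] for u in zip(xs[k],ys[k])]); print('front y',P[:,1].max(),'tail',P[:,1].min()); 
l=cv2.fitLine(P.astype(np.float32),cv2.DIST_HUBER,0,.001,.001).ravel();d=l[:2]*np.sign(l[1]);print(np.degrees(np.arctan2(d[1],d[0])),'x at front',l[2]+d[0]*(-.033-l[3])/d[1])
c=cv2.cvtColor(S['color'],cv2.COLOR_RGB2BGR)[130:330,90:370];cv2.imwrite('pics/s4.png',cv2.resize(c,None,fx=2.8,fy=2.8,interpolation=2))
E
```

```text
9.8167 [ 0.6054361  -0.17733235  0.01741095] [ 1.79840700e+02 -4.44115377e-03 -9.20424290e+01] [ 0.50322321 -0.283111   -0.00577722] [ 0.03642403 -0.00314818 -0.0626971 ]
[(array([352.78, 159.97]), [347, 157, 13, 8, 74]), (array([395.07, 161.23]), [387, 157, 16, 9, 105])] [array([ 0.60371471, -0.13807548,  0.05      ]), array([ 0.59721391, -0.25334357,  0.05      ])]
front y -0.12409781731411369 tail -0.2753373046447316
86.88038 x at front 0.6113004
```

View pics/s4.png

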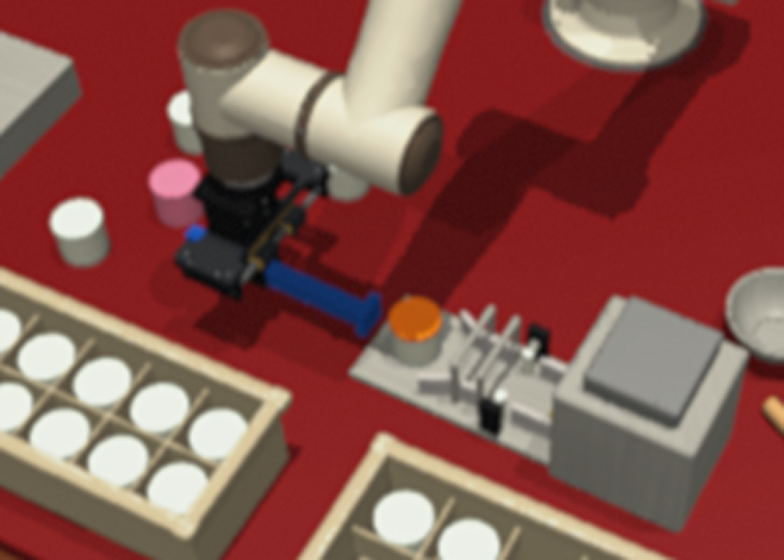

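The scene crop shows the stick level in the gripper, with its pusher at (372,312) just short of the plate. The jar stands upright at (415,330), in line with the lane mouth. Starting the feed.

Emit:
jog_arm([
  {"dx":-0.6,"dy":0,"dz":0,"rx":0,"ry":0,"rz":0},
  {"dx":-1.2,"dy":0,"dz":0,"rx":0,"ry":0,"rz":0},
  {"dx":-1.7,"dy":0,"dz":0,"rx":0,"ry":0,"rz":0},
  {"dx":-2.0,"dy":0,"dz":0,"rx":0,"ry":0,"rz":0},
  {"dx":-2.2,"dy":0,"dz":0,"rx":0,"ry":0,"rz":0},
  {"dx":-2.4,"dy":0,"dz":0,"rx":0,"ry":0,"rz":0},
  {"dx":-2.6,"dy":0,"dz":0,"rx":0,"ry":0,"rz":0},
  {"dx":-2.8,"dy":0,"dz":0,"rx":0,"ry":0,"rz":0},
  {"dx":-3.0,"dy":0,"dz":0,"rx":0,"ry":0,"rz":0},
  {"dx":-3.3,"dy":0,"dz":0,"rx":0,"ry":0,"rz":0},
  {"dx":-3.6,"dy":0,"dz":0,"rx":0,"ry":0,"rz":0},
  {"dx":-3.9,"dy":0,"dz":0,"rx":0,"ry":0,"rz":0},
  {"dx":-4.2,"dy":0,"dz":0,"rx":0,"ry":0,"rz":0},
  {"dx":-4.5,"dy":0,"dz":0,"rx":0,"ry":0,"rz":0},
  {"dx":-4.8,"dy":0,"dz":0,"rx":0,"ry":0,"rz":0},
  {"dx":-5.0,"dy":0,"dz":0,"rx":0,"ry":0,"rz":0},
  {"dx":-5.0,"dy":0,"dz":0,"rx":0,"ry":0,"rz":0},
  {"dx":-5.0,"dy":0,"dz":0,"rx":0,"ry":0,"rz":0},
])

```text
t: 11.42
tool_pos: [0.6085, -0.1278, 0.018]
tcp_rot: [-180.0, 0.0, -92.1]
wrist_force: [0.0, 0.6, -1.2]
grip_width: 0.0175
finger_force: 45.0
```

```bash
python3 - <<'E'
from workcell import r
from h import *
s=r.state();print(s['t'],s['tool_pos'],s['tcp_rot'],s['wrist_force'])
T=r.get_image('top');S=r.get_image('scene')
bt=[b for b in blobs(T,(8,90,100),(22,255,255),40)[1] if 200<b[0][0]<330 and 130<b[0][1]<190]
bs=[b for b in blobs(S,(5,150,100),(22,255,255),40)[1] if 200<b[0][0]<300 and 200<b[0][1]<300]
print(bt,bs)
p=plane(T,bt[0][0],.065);print('jar',p,'lane x',(p[1]-.0815)*1000,'tri',tri(T,bt[0][0],S,bs[0][0]) if bs else '')
E
```

```text
11.4167 [ 0.60854119 -0.12782652  0.01804262] [-1.79992561e+02  1.18692587e-02 -9.21056420e+01] [ 6.33574317e-04  5.59882909e-01 -1.22729760e+00]
[] [(array([244.94, 246.39]), [236, 238, 18, 17, 244])]Traceback (most recent call last):
  File "<stdin>", line 8, in <module>
IndexError: list index out of range
```

```bash
python3 - <<'E'
from h import *
S=load('scene4.npz')
print(plane(S,(244.94,246.39),.065), plane(load('scene0.npz'),(180.6,177.53),.055))
for b in blobs(S,(5,150,100),(22,255,255),40)[1]:
    if 200<b[0][0]<300 and 200<b[0][1]<300: print(b,plane(S,b[0],.065))
E
```

```text
[0.61429716 0.0470307  0.065     ] [ 0.45273232 -0.28226464  0.055     ]
(array([237.72, 242.96]), [228, 235, 20, 17, 267]) [0.61274593 0.02179364 0.065     ]
```

Emit:
jog_arm([
  {"dx":-0.3,"dy":0,"dz":0,"rx":0,"ry":0,"rz":0},
  {"dx":-0.6,"dy":0,"dz":0,"rx":0,"ry":0,"rz":0},
  {"dx":-0.9,"dy":0,"dz":0,"rx":0,"ry":0,"rz":0},
  {"dx":-1.2,"dy":0,"dz":0,"rx":0,"ry":0,"rz":0},
  {"dx":-1.5,"dy":0,"dz":0,"rx":0,"ry":0,"rz":0},
  {"dx":-1.8,"dy":0,"dz":0,"rx":0,"ry":0,"rz":0},
  {"dx":-2.1,"dy":0,"dz":0,"rx":0,"ry":0,"rz":0},
  {"dx":-2.4,"dy":0,"dz":0,"rx":0,"ry":0,"rz":0},
  {"dx":-2.7,"dy":0,"dz":0,"rx":0,"ry":0,"rz":0},
  {"dx":-3.0,"dy":0,"dz":0,"rx":0,"ry":0,"rz":0},
  {"dx":-3.3,"dy":0,"dz":0,"rx":0,"ry":0,"rz":0},
  {"dx":-3.6,"dy":0,"dz":0,"rx":0,"ry":0,"rz":0},
  {"dx":-3.9,"dy":0,"dz":0,"rx":0,"ry":0,"rz":0},
  {"dx":-4.2,"dy":0,"dz":0,"rx":0,"ry":0,"rz":0},
  {"dx":-4.5,"dy":0,"dz":0,"rx":0,"ry":0,"rz":0},
  {"dx":-4.8,"dy":0,"dz":0,"rx":0,"ry":0,"rz":0},
  {"dx":-5.0,"dy":0,"dz":0,"rx":0,"ry":0,"rz":0},
  {"dx":-5.0,"dy":0,"dz":0,"rx":0,"ry":0,"rz":0},
])

```text
t: 13.02
tool_pos: [0.6104, -0.0776, 0.0181]
tcp_rot: [-180.0, 0.0, -92.1]
wrist_force: [0.2, 0.5, -1.7]
grip_width: 0.0178
finger_force: 45.0
```

Emit:
jog_arm([
  {"dx":-0.3,"dy":0,"dz":0,"rx":0,"ry":0,"rz":0},
  {"dx":-0.6,"dy":0,"dz":0,"rx":0,"ry":0,"rz":0},
  {"dx":-0.9,"dy":0,"dz":0,"rx":0,"ry":0,"rz":0},
  {"dx":-1.2,"dy":0,"dz":0,"rx":0,"ry":0,"rz":0},
  {"dx":-1.5,"dy":0,"dz":0,"rx":0,"ry":0,"rz":0},
  {"dx":-1.8,"dy":0,"dz":0,"rx":0,"ry":0,"rz":0},
  {"dx":-2.1,"dy":0,"dz":0,"rx":0,"ry":0,"rz":0},
  {"dx":-2.4,"dy":0,"dz":0,"rx":0,"ry":0,"rz":0},
  {"dx":-2.7,"dy":0,"dz":0,"rx":0,"ry":0,"rz":0},
  {"dx":-3.0,"dy":0,"dz":0,"rx":0,"ry":0,"rz":0},
  {"dx":-3.0,"dy":0,"dz":0,"rx":0,"ry":0,"rz":0},
])

```text
t: 13.93
tool_pos: [0.6116, -0.0475, 0.0181]
tcp_rot: [-180.0, 0.0, -92.1]
wrist_force: [-0.5, 0.9, -1.2]
grip_width: 0.0175
finger_force: 45.0
```

Emit:
jog_arm([
  {"dx":-0.1,"dy":0,"dz":0,"rx":0,"ry":0,"rz":0},
  {"dx":-0.2,"dy":0,"dz":0,"rx":0,"ry":0,"rz":0},
  {"dx":-0.3,"dy":0,"dz":0,"rx":0,"ry":0,"rz":0},
  {"dx":-0.4,"dy":0,"dz":0,"rx":0,"ry":0,"rz":0},
  {"dx":-0.5,"dy":0,"dz":0,"rx":0,"ry":0,"rz":0},
  {"dx":-0.6,"dy":0,"dz":0,"rx":0,"ry":0,"rz":0},
  {"dx":-0.6,"dy":0,"dz":0,"rx":0,"ry":0,"rz":0},
])

```text
t: 14.52
tool_pos: [0.6115, -0.0434, 0.0182]
tcp_rot: [180.0, -0.1, -92.1]
wrist_force: [-0.1, -5.5, -1.0]
grip_width: 0.0176
finger_force: 45.0
```

Emit:
jog_arm([
  {"dx":-0.1,"dy":0,"dz":0,"rx":0,"ry":0,"rz":0},
  {"dx":-0.2,"dy":0,"dz":0,"rx":0,"ry":0,"rz":0},
  {"dx":-0.3,"dy":0,"dz":0,"rx":0,"ry":0,"rz":0},
  {"dx":-0.4,"dy":0,"dz":0,"rx":0,"ry":0,"rz":0},
  {"dx":-0.5,"dy":0,"dz":0,"rx":0,"ry":0,"rz":0},
  {"dx":-0.6,"dy":0,"dz":0,"rx":0,"ry":0,"rz":0},
  {"dx":-0.6,"dy":0,"dz":0,"rx":0,"ry":0,"rz":0},
])

```text
t: 15.1
tool_pos: [0.611, -0.0383, 0.0181]
tcp_rot: [179.9, -0.1, -92.1]
wrist_force: [-0.2, -9.2, -0.2]
grip_width: 0.0179
finger_force: 45.0
```

Emit:
jog_arm([
  {"dx":-0.1,"dy":0,"dz":0,"rx":0,"ry":0,"rz":0},
  {"dx":-0.2,"dy":0,"dz":0,"rx":0,"ry":0,"rz":0},
  {"dx":-0.3,"dy":0,"dz":0,"rx":0,"ry":0,"rz":0},
  {"dx":-0.4,"dy":0,"dz":0,"rx":0,"ry":0,"rz":0},
  {"dx":-0.5,"dy":0,"dz":0,"rx":0,"ry":0,"rz":0},
  {"dx":-0.5,"dy":0,"dz":0,"rx":0,"ry":0,"rz":0},
])

```text
t: 15.6
tool_pos: [0.611, -0.033, 0.018]
tcp_rot: [179.9, -0.1, -92.1]
wrist_force: [-1.6, -7.4, -0.3]
grip_width: 0.0176
finger_force: 45.0
```

Emit:
jog_arm([
  {"dx":-0.1,"dy":0,"dz":0,"rx":0,"ry":0,"rz":0},
  {"dx":-0.2,"dy":0,"dz":0,"rx":0,"ry":0,"rz":0},
  {"dx":-0.3,"dy":0,"dz":0,"rx":0,"ry":0,"rz":0},
  {"dx":-0.4,"dy":0,"dz":0,"rx":0,"ry":0,"rz":0},
  {"dx":-0.5,"dy":0,"dz":0,"rx":0,"ry":0,"rz":0},
  {"dx":-0.5,"dy":0,"dz":0,"rx":0,"ry":0,"rz":0},
])

```text
t: 16.1
tool_pos: [0.6113, -0.0275, 0.018]
tcp_rot: [179.9, -0.1, -92.1]
wrist_force: [-1.2, -6.1, -0.3]
grip_width: 0.0177
finger_force: 45.0
```

Emit:
jog_arm([
  {"dx":-0.1,"dy":0,"dz":0,"rx":0,"ry":0,"rz":0},
  {"dx":-0.2,"dy":0,"dz":0,"rx":0,"ry":0,"rz":0},
  {"dx":-0.3,"dy":0,"dz":0,"rx":0,"ry":0,"rz":0},
  {"dx":-0.4,"dy":0,"dz":0,"rx":0,"ry":0,"rz":0},
  {"dx":-0.5,"dy":0,"dz":0,"rx":0,"ry":0,"rz":0},
  {"dx":-0.5,"dy":0,"dz":0,"rx":0,"ry":0,"rz":0},
])

```text
t: 16.6
tool_pos: [0.6122, -0.0212, 0.018]
tcp_rot: [180.0, -0.0, -92.1]
wrist_force: [-0.9, -2.1, -1.3]
grip_width: 0.0179
finger_force: 45.0
```

Emit:
jog_arm([
  {"dx":-0.1,"dy":0,"dz":0,"rx":0,"ry":0,"rz":0},
  {"dx":-0.2,"dy":0,"dz":0,"rx":0,"ry":0,"rz":0},
  {"dx":-0.3,"dy":0,"dz":0,"rx":0,"ry":0,"rz":0},
  {"dx":-0.4,"dy":0,"dz":0,"rx":0,"ry":0,"rz":0},
  {"dx":-0.4,"dy":0,"dz":0,"rx":0,"ry":0,"rz":0},
])

```text
t: 17.02
tool_pos: [0.6128, -0.0166, 0.018]
tcp_rot: [-180.0, 0.0, -92.1]
wrist_force: [-0.2, -0.5, -1.7]
grip_width: 0.0179
finger_force: 45.0
```

Emit:
jog_arm([
  {"dx":-0.1,"dy":0,"dz":0,"rx":0,"ry":0,"rz":0},
  {"dx":-0.2,"dy":0,"dz":0,"rx":0,"ry":0,"rz":0},
  {"dx":-0.2,"dy":0,"dz":0,"rx":0,"ry":0,"rz":0},
])

```text
t: 17.27
tool_pos: [0.6131, -0.0147, 0.0181]
tcp_rot: [-179.9, 0.0, -92.1]
wrist_force: [-0.0, -0.0, -0.3]
grip_width: 0.0178
finger_force: 45.0
```

Emit:
jog_arm([
  {"dx":-0.1,"dy":0,"dz":0,"rx":0,"ry":0,"rz":0},
  {"dx":-0.2,"dy":0,"dz":0,"rx":0,"ry":0,"rz":0},
  {"dx":-0.3,"dy":0,"dz":0,"rx":0,"ry":0,"rz":0},
  {"dx":-0.3,"dy":0,"dz":0,"rx":0,"ry":0,"rz":0},
])

```text
t: 17.6
tool_pos: [0.6129, -0.012, 0.0181]
tcp_rot: [-180.0, 0.0, -92.1]
wrist_force: [-0.2, -0.1, -0.8]
grip_width: 0.0179
finger_force: 45.0
```

Emit:
jog_arm([
  {"dx":-0.1,"dy":0,"dz":0,"rx":0,"ry":0,"rz":0},
  {"dx":-0.2,"dy":0,"dz":0,"rx":0,"ry":0,"rz":0},
  {"dx":-0.3,"dy":0,"dz":0,"rx":0,"ry":0,"rz":0},
  {"dx":-0.3,"dy":0,"dz":0,"rx":0,"ry":0,"rz":0},
])

```text
t: 17.93
tool_pos: [0.6129, -0.0091, 0.0181]
tcp_rot: [-180.0, 0.0, -92.1]
wrist_force: [-0.1, -0.6, -1.7]
grip_width: 0.0178
finger_force: 45.0
```

Emit:
jog_arm([
  {"dx":-0.1,"dy":0,"dz":0,"rx":0,"ry":0,"rz":0},
  {"dx":-0.2,"dy":0,"dz":0,"rx":0,"ry":0,"rz":0},
  {"dx":-0.3,"dy":0,"dz":0,"rx":0,"ry":0,"rz":0},
  {"dx":-0.3,"dy":0,"dz":0,"rx":0,"ry":0,"rz":0},
])

```text
t: 18.27
tool_pos: [0.613, -0.0061, 0.0181]
tcp_rot: [-180.0, 0.0, -92.1]
wrist_force: [0.1, -1.0, -1.4]
grip_width: 0.0177
finger_force: 45.0
```

Emit:
jog_arm([
  {"dx":-0.1,"dy":0,"dz":0,"rx":0,"ry":0,"rz":0},
  {"dx":-0.2,"dy":0,"dz":0,"rx":0,"ry":0,"rz":0},
  {"dx":-0.3,"dy":0,"dz":0,"rx":0,"ry":0,"rz":0},
  {"dx":-0.3,"dy":0,"dz":0,"rx":0,"ry":0,"rz":0},
])

```text
t: 18.6
tool_pos: [0.6131, -0.0031, 0.0181]
tcp_rot: [-180.0, 0.0, -92.1]
wrist_force: [-0.9, -1.3, -0.5]
grip_width: 0.0175
finger_force: 45.0
```

Emit:
jog_arm([
  {"dx":-0.1,"dy":0,"dz":0,"rx":0,"ry":0,"rz":0},
  {"dx":-0.2,"dy":0,"dz":0,"rx":0,"ry":0,"rz":0},
  {"dx":-0.3,"dy":0,"dz":0,"rx":0,"ry":0,"rz":0},
  {"dx":-0.3,"dy":0,"dz":0,"rx":0,"ry":0,"rz":0},
])

```text
t: 18.93
tool_pos: [0.6124, -0.0028, 0.0181]
tcp_rot: [179.9, -0.2, -92.2]
wrist_force: [1.2, -10.5, 0.2]
grip_width: 0.0177
finger_force: 45.0
```

The stick now reads 10.5 N and has stopped advancing, so the jar is against the stop. Adding a little and holding.

Emit:
jog_arm([
  {"dx":-0.04,"dy":0,"dz":0,"rx":0,"ry":0,"rz":0},
  {"dx":-0.04,"dy":0,"dz":0,"rx":0,"ry":0,"rz":0},
  {"dx":-0.04,"dy":0,"dz":0,"rx":0,"ry":0,"rz":0},
])

```text
t: 19.18
tool_pos: [0.6123, -0.0028, 0.0181]
tcp_rot: [179.9, -0.2, -92.2]
wrist_force: [1.0, -11.5, -0.7]
grip_width: 0.0174
finger_force: 45.0
```

Emit:
jog_arm([
  {"dx":0,"dy":0,"dz":0,"rx":0,"ry":0,"rz":0},
  {"dx":0,"dy":0,"dz":0,"rx":0,"ry":0,"rz":0},
  {"dx":0,"dy":0,"dz":0,"rx":0,"ry":0,"rz":0},
  {"dx":0,"dy":0,"dz":0,"rx":0,"ry":0,"rz":0},
  {"dx":0,"dy":0,"dz":0,"rx":0,"ry":0,"rz":0},
  {"dx":0,"dy":0,"dz":0,"rx":0,"ry":0,"rz":0},
  {"dx":0,"dy":0,"dz":0,"rx":0,"ry":0,"rz":0},
  {"dx":0,"dy":0,"dz":0,"rx":0,"ry":0,"rz":0},
])

```text
t: 19.85
tool_pos: [0.6124, -0.0028, 0.0181]
tcp_rot: [179.9, -0.2, -92.2]
wrist_force: [0.3, -11.9, 0.1]
grip_width: 0.0178
finger_force: 45.0
```

```bash
python3 - <<'E'
from workcell import r
from h import *
S=r.get_image('scene');np.savez('scene5.npz',**S);T=r.get_image('top')
for im in(S,T): print([(b[0],b[1][4],plane(im,b[0],.065).round(4)) for b in blobs(im,(5,150,80),(22,255,255),15)[1] if 200<b[0][0]<330 and 130<b[0][1]<300])
c=cv2.cvtColor(S['color'],cv2.COLOR_RGB2BGR)[190:330,190:370];cv2.imwrite('pics/s5.png',cv2.resize(c,None,fx=4.2,fy=4.2,interpolation=2))
E
```

```text
[(array([281.62, 262.75]), 252, array([0.6186, 0.1699, 0.065 ]))]
[]
```

View pics/s5.png

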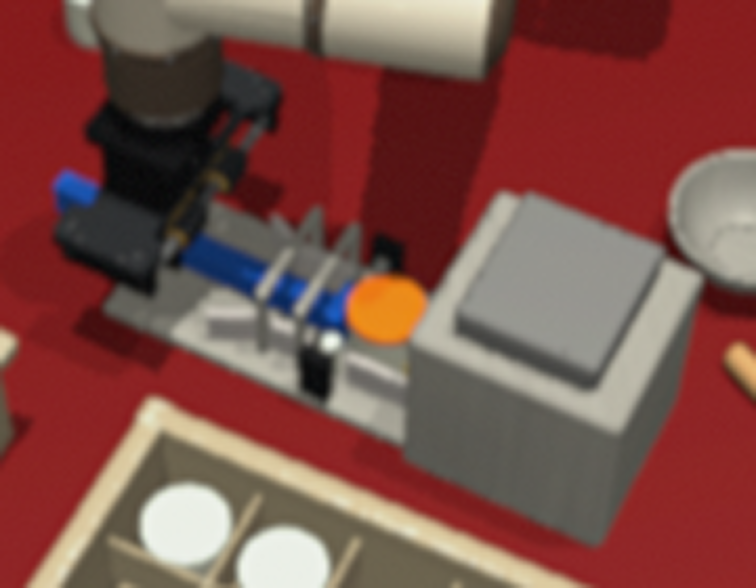

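The scene crop shows the lid at (388,310), next to the machine, with the pusher behind it. The lid centre is 88 mm past the mouth, inside the home range of 76–92 mm. The force is steady at 11.9 N. Holding a little longer, then withdrawing.

Emit:
jog_arm([
  {"dx":0,"dy":0,"dz":0,"rx":0,"ry":0,"rz":0},
  {"dx":0,"dy":0,"dz":0,"rx":0,"ry":0,"rz":0},
  {"dx":0,"dy":0,"dz":0,"rx":0,"ry":0,"rz":0},
  {"dx":0,"dy":0,"dz":0,"rx":0,"ry":0,"rz":0},
  {"dx":0,"dy":0,"dz":0,"rx":0,"ry":0,"rz":0},
  {"dx":0,"dy":0,"dz":0,"rx":0,"ry":0,"rz":0},
  {"dx":0.2,"dy":0,"dz":0,"rx":0,"ry":0,"rz":0},
  {"dx":0.5,"dy":0,"dz":0,"rx":0,"ry":0,"rz":0},
  {"dx":1,"dy":0,"dz":0,"rx":0,"ry":0,"rz":0},
  {"dx":2,"dy":0,"dz":0,"rx":0,"ry":0,"rz":0},
  {"dx":3,"dy":0,"dz":0,"rx":0,"ry":0,"rz":0},
  {"dx":5,"dy":0,"dz":0,"rx":0,"ry":0,"rz":0},
  {"dx":7,"dy":0,"dz":0,"rx":0,"ry":0,"rz":0},
  {"dx":9,"dy":0,"dz":0,"rx":0,"ry":0,"rz":0},
  {"dx":11,"dy":0,"dz":0,"rx":0,"ry":0,"rz":0},
  {"dx":13,"dy":0,"dz":0,"rx":0,"ry":0,"rz":0},
  {"dx":15,"dy":0,"dz":0,"rx":0,"ry":0,"rz":0},
  {"dx":17,"dy":0,"dz":0,"rx":0,"ry":0,"rz":0},
  {"dx":17.84,"dy":0,"dz":0,"rx":0,"ry":0,"rz":0},
  {"dx":17.84,"dy":0,"dz":0,"rx":0,"ry":0,"rz":0},
])

```text
t: 21.62
tool_pos: [0.6061, -0.1803, 0.0178]
tcp_rot: [180.0, 0.0, -92.3]
wrist_force: [0.4, -0.5, -2.0]
grip_width: 0.0176
finger_force: 45.0
```

```bash
python3 - <<'E'
import numpy as np
from workcell import r
from h import *
np.save('cmd.npy',[.6066,-.178,.0185,-92.1202]);print(r.state()['tool_pos'],r.state()['joint_positions'])
for im in(r.get_image('scene'),r.get_image('top')): print([(b[0],b[1][4],plane(im,b[0],.065).round(4)) for b in blobs(im,(5,130,80),(22,255,255),15)[1] if 200<b[0][0]<330 and 130<b[0][1]<300])
E
python3 go.py .6066 -.178 .12 -92.12; python3 go.py .4292 -.0015 .12 -75.2; python3 go.py .4292 -.0015 .0055 -75.2
```

```text
[ 0.6061244  -0.18031223  0.01784847] [-1.92992717e+00  3.43057645e+01 -1.15968486e+01 -7.06063280e-04
 -4.41068476e+01 -3.68592515e-01]
[(array([281.39, 262.89]), 255, array([0.6193, 0.1696, 0.065 ]))]
[(array([239.75, 156.65]), 338, array([0.6176, 0.1686, 0.065 ]))]
dx dy dz [ -0.     0.   -10.15] rz -0.0 cmd [  0.6066  -0.178    0.12   -92.1202] rows>= 2.434052757793765
dx dy dz [-16.98  18.38   0.  ] rz -0.295 cmd [ 4.29200e-01 -1.50000e-03  1.20000e-01 -7.52179e+01] rows>= 6.0006919724352175
dx dy dz [-0.    0.   11.45] rz -0.0 cmd [ 4.29200e-01 -1.50000e-03  5.50000e-03 -7.52179e+01] rows>= 2.7458033573141485
```

The jar stayed home. Laying the stick back on the table.

Emit:
jog_arm([
  {"dx":0,"dy":0,"dz":-3,"rx":0,"ry":0,"rz":0},
  {"dx":0,"dy":0,"dz":-6.5,"rx":0,"ry":0,"rz":0},
  {"dx":0,"dy":0,"dz":-10.15,"rx":0,"ry":0,"rz":0},
  {"dx":-2,"dy":2.2,"dz":-10.15,"rx":0,"ry":0,"rz":-0.03},
  {"dx":-4.3,"dy":4.7,"dz":-10.15,"rx":0,"ry":0,"rz":-0.07},
  {"dx":-6.6,"dy":7.2,"dz":-10.15,"rx":0,"ry":0,"rz":-0.11},
  {"dx":-9,"dy":9.7,"dz":-10.15,"rx":0,"ry":0,"rz":-0.15},
  {"dx":-11.3,"dy":12.2,"dz":-10.15,"rx":0,"ry":0,"rz":-0.19},
  {"dx":-13.6,"dy":14.7,"dz":-10.15,"rx":0,"ry":0,"rz":-0.23},
  {"dx":-15.8,"dy":17.1,"dz":-10.15,"rx":0,"ry":0,"rz":-0.27},
  {"dx":-16.98,"dy":18.38,"dz":-10.15,"rx":0,"ry":0,"rz":-0.295},
  {"dx":-16.98,"dy":18.38,"dz":-10.15,"rx":0,"ry":0,"rz":-0.295},
  {"dx":-16.98,"dy":18.38,"dz":-7,"rx":0,"ry":0,"rz":-0.295},
  {"dx":-16.98,"dy":18.38,"dz":-4,"rx":0,"ry":0,"rz":-0.295},
  {"dx":-16.98,"dy":18.38,"dz":-1.5,"rx":0,"ry":0,"rz":-0.295},
  {"dx":-16.98,"dy":18.38,"dz":0.2,"rx":0,"ry":0,"rz":-0.295},
  {"dx":-16.98,"dy":18.38,"dz":0.9,"rx":0,"ry":0,"rz":-0.295},
  {"dx":-16.98,"dy":18.38,"dz":1.3,"rx":0,"ry":0,"rz":-0.295},
  {"dx":-16.98,"dy":18.38,"dz":1.3,"rx":0,"ry":0,"rz":-0.295},
  {"dx":-16.98,"dy":18.38,"dz":1.3,"rx":0,"ry":0,"rz":-0.295},
])

```text
t: 23.38
tool_pos: [0.4304, -0.0011, 0.0058]
tcp_rot: [-179.9, 0.0, -75.2]
wrist_force: [-0.2, 0.6, -1.5]
grip_width: 0.0173
finger_force: 45.0
```

Not quite touching yet, so I'll ease down slightly, then release and rise.

Emit:
jog_arm([
  {"dx":0,"dy":0,"dz":0.08,"rx":0,"ry":0,"rz":0},
  {"dx":0,"dy":0,"dz":0.12,"rx":0,"ry":0,"rz":0},
  {"dx":0,"dy":0,"dz":0.12,"rx":0,"ry":0,"rz":0},
])

```text
t: 23.63
tool_pos: [0.43, -0.0014, 0.0045]
tcp_rot: [-179.9, 0.0, -75.2]
wrist_force: [-1.2, 0.8, 1.6]
grip_width: 0.0176
finger_force: 45.0
```

Emit:
jog_arm([
  {"dx":0,"dy":0,"dz":0,"rx":0,"ry":0,"rz":0},
  {"dx":0,"dy":0,"dz":0,"rx":0,"ry":0,"rz":0},
  {"dx":0,"dy":0,"dz":0,"rx":0,"ry":0,"rz":0},
  {"dx":0,"dy":0,"dz":0,"rx":0,"ry":0,"rz":0},
  {"dx":0,"dy":0,"dz":0,"rx":0,"ry":0,"rz":0},
  {"dx":0,"dy":0,"dz":0,"rx":0,"ry":0,"rz":0},
  {"dx":0,"dy":0,"dz":-2,"rx":0,"ry":0,"rz":0},
  {"dx":0,"dy":0,"dz":-5,"rx":0,"ry":0,"rz":0},
  {"dx":0,"dy":0,"dz":-9,"rx":0,"ry":0,"rz":0},
  {"dx":0,"dy":0,"dz":-13,"rx":0,"ry":0,"rz":0},
  {"dx":0,"dy":0,"dz":-15,"rx":0,"ry":0,"rz":0},
  {"dx":0,"dy":0,"dz":-15,"rx":0,"ry":0,"rz":0},
  {"dx":0,"dy":0,"dz":-15,"rx":0,"ry":0,"rz":0},
], claw=0.7)

```text
t: 24.72
tool_pos: [0.4296, -0.0014, 0.1549]
tcp_rot: [-179.8, 0.0, -75.2]
wrist_force: [-1.0, -0.0, -0.8]
grip_width: 0.0607
finger_force: 0.0
```

```bash
python3 - <<'E'
from workcell import r
from h import *
S=r.get_image('scene');print(r.state()['tool_pos'],r.state()['t'])
print([(b[0],plane(S,b[0],.065).round(4)) for b in blobs(S,(5,130,80),(22,255,255),15)[1] if 200<b[0][0]<330 and 130<b[0][1]<300])
c=cv2.cvtColor(S['color'],cv2.COLOR_RGB2BGR)[110:330,80:430];cv2.imwrite('pics/s6.png',cv2.resize(c,None,fx=2.2,fy=2.2,interpolation=2))
E
```

```text
[ 0.42861243 -0.00170901  0.15358199] 24.7667
[(array([281.44, 262.91]), array([0.6193, 0.1697, 0.065 ]))]
```

View pics/s6.png

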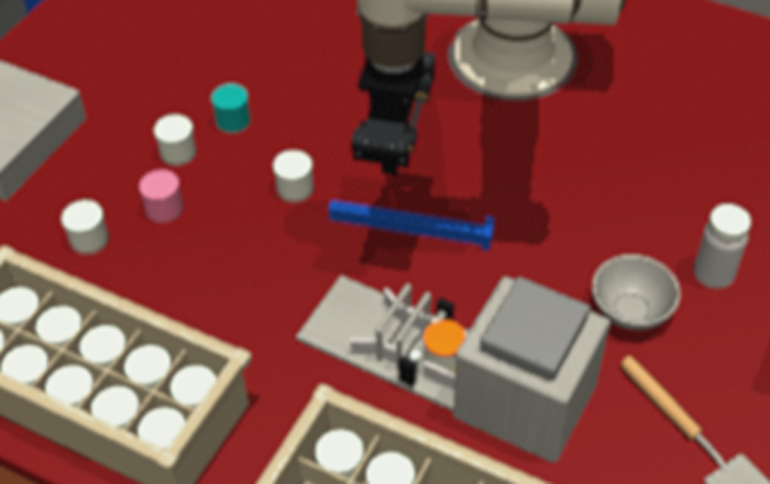

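The picture shows the orange-lidded jar home at (445,338). The stick lies flat on the red table from (335,210) to (490,232), clear of the plate. The gripper is empty and raised, and everything else is where it was. Handing in.

```bash
python3 -c "
from workcell import r
print(r.close_job())"
```

```text
the job is handed in; nothing more can be done
None
```

The orange-lidded jar is home against the yellow stop, about 88 mm past the mouth, after being pressed at about 12 N for over a second. The stick lies flat on the red table clear of the plate, nothing else was disturbed, and I handed the job in at about 25 s.

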